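Drive the kneading arbor's taper home

TASK

Fit the kneading arbor to the dough mixer: take it out of its wooden stand, lower its tapered shank gently into the mixer's socket without forcing it and let go. Then, with the wooden pounder, give the arbor's head at least two separate taps straight down, firm but no harder than needed, until the taper is locked: collar down on the socket's rim, and a last firm tap to make sure. Finally stand the pounder upright back on the bench, and leave the scraper, bowl and pepper mill where they are.

Things in the scene. Friction and masses are not known exactly. Their poses are not given: they have to be found in the camera images.
- arbor_head (a point): Grip point of the loose steel kneading arbor, on its axis (z up), in the round head (30 mm wide, 72 mm long, flat top 22 mm above this point). The collar (50 mm wide, 8 mm thick) has its underside 58 mm below; under it the taper shank, its tip 114 mm below. Two kneading arms reach 60 mm out along its x, tops 26 mm below this point. 0.26 to 0.5 kg. Starts upright in the stand, lifts straight out.
- arbor_collar (a point): Centre of the underside of the arbor's collar, 58 mm below the grip point, where the taper shank begins: 56 mm long, 27 mm wide here, tapering to 14 mm near its tip. In the stand this face rests on the stand's top; when the taper is home it lies on the socket's rim, which is a hard stop.
- socket_rim (a point): Centre of the upright socket's mouth, level with its flat rim (76 mm wide, opening 35 mm), 105 mm above the bench; z up. Its sprung tapered inside fits the shank: set down loosely the collar stops about 6 mm above the rim (up to 8 mm higher while held off centre). Driving it the rest takes 12 to 25 N, and it stays wedged. Firm taps are 20 to 35 N; over 60 N through the pounder is too hard.
- mixer: Fixed base of the dough mixer: white box 190 x 210 mm, 75 mm high, with a round steel hub 76 mm wide and 30 mm higher in the middle of its top, which holds the socket; origin at the centre of its underside.
- stand: Fixed wooden storage stand, 92 x 92 mm, 70 mm high, with an upright hole 36 mm wide through its middle for the shank; origin at the centre of its underside.
- pounder_mid (a point): Middle of the loose wooden pounder (z up along its axis), half-way up its 120 mm: a round flat-faced head 56 mm wide and 35 mm high at the bottom and above it an upright round handle 26 mm wide and 85 mm long. 0.2 to 0.4 kg. It stands upright on the bench on its head's flat face, which is also the face to tap with; this point is 60 mm above that face and 60 mm below the handle's top.
- scraper: Bystander: bench scraper lying flat, steel blade 100 x 120 mm with a dark wooden grip 18 mm high; origin at the underside.
- bowl: Bystander: steel bowl 150 mm wide, 60 mm high; origin at the centre of its underside.
- mill: Bystander: dark wooden pepper mill 54 mm wide, 150 mm high; origin at the centre of its underside.

How it is judged:
By the outcome, as a careful person would: the job done as asked, in the order asked, and still so for the second after the job is handed in, with the robot touching nothing.
It also fails if it takes over 72 s, if anything falls off the work surface, if the arm or the gripper's body presses on something with over 40 N, if the wrist force passes 120 N, or if a joint passes its speed limit or range.

ROBOT

A 7-joint arm with a two-finger parallel gripper is mounted at the origin on the work surface. World frame = base frame: x ahead of the robot, y to its left, z up, the work surface at z = 0. Lengths are in m, angles in degrees, forces in N, time in s.
With the tool pointing down it reaches from about 0.425 to 0.875 m from the base axis. Payload 4.7 kg.
Tool frame: the origin (TCP) lies between the finger pads; the fingertips stand 14 mm ahead of it and the grasp point (between the pads) lies 5 mm behind it (env.tip_reach is the distance from the TCP to the fingertips, in m); z points along the fingers, y is the direction in which the jaws open and shut (so a half turn about z gives the same grasp; the last joint's range is limited). The gripper opens to 87 mm and grips with 3 to 60 N. Pads are 19 mm wide; open, the fingers measure 117 mm over their backs; the gripper's body (75 mm by 190 mm) begins 51 mm behind the grasp point.
Start: joints at [-71.385, 18.392, -4.016, 83.108, 1.295, 78.541, -3.26], TCP at [0.199, 0.619, 0.237] pointing down, gripper open.
Joint ranges: [-163.93, 163.93], [-17.29, 119.83], [-79.2, 71.16], [3.27, 140.29], [-89.18, 269.18], [5.43, 117.66], [-154.24, 154.24]. Speed limits (degrees/s): [147.25, 147.25, 180, 180, 180, 180, 180].

INTERFACE

Orientations are given as [roll, pitch, yaw] about the fixed x, y, z axes, in that order (R = Rz(yaw) Ry(pitch) Rx(roll)).
In Python, from cell import env gives the robot as it stands. The module is installed in compiled form; this text tells all that it offers.
- The arm moves only by the shell command python3 -m pendant 'ROWS' [FORCE]. ROWS is JSON, a list of rows, each an object of numbers: "rx", "ry", "rz": the turn, a rotation vector about the tool's x, y, z in degrees; "tx", "ty", "tz": the shift along the tool's x, y, z in mm; "jaw": the finger opening in mm, from 0 to 87. In form: [{"rx": .., "ry": .., "rz": .., "tx": .., "ty": .., "tz": .., "jaw": ..}, ...]. A call has 1 to 20 rows; each row shifts and turns the commanded pose from where the row before left it, along the tool's axes as they then stand; what a row does not reach is not made up. A row lasts 1/12 s, in which the tool goes at most 41.7 mm and 7.16 degrees, less where a joint would pass 70% of its speed; a pose out of reach is approached as far as the arm can. A call with a gripper value outside its range is refused whole. The fingers move at their own pace and stop on an object; FORCE is the grip in N (left out, the last holds). Time passes only in rows, so rows that do not move let the fingers close. It gives the time, the measured TCP pose, the force and the opening at its end, in the units of the state.
- env.get_obs(): the state, without advancing time (a new reading comes with each control period).
- env.read_camera(name): name is "side" or "top" or "wrist"; returns a dict with "img" (420x560x3 uint8, red, green, blue), "range_z" (420x560 float32, m along the optical axis (not along the pixel's ray), 0 where there is no reading), "vertical_fov" (degrees; the focal length in pixels is half the picture's height over the tangent of half this angle, whatever the lens; pixels are square), "cx", "cy" (the principal point, pixels), "distortion" ([k1, k2, p1, p2, k3] as OpenCV has them; the pictures are not rectified), "world_to_cam" (4x4, takes a point from world to camera coordinates). Camera axes: x right, y up, looking along -z (the intrinsics and any distortion apply to the point x, -y, -z); pixel columns grow to the right and rows downward; lengths in m; the calibration is good to about 2 mm. A picture is of the moment at which its call begins.
- env.sign_off(): hands the job in, once; it reports no verdict.
The state is a dict: "time_s": time; "qpos": joint angles; "joint_velocities": joint speeds; "effort": joint torques, N m; "tool_pos": TCP position; "tool_rot": TCP orientation; "force": force on the tool from outside, world axes, zero at the start; "wrist_torque": the same for the moment, N m; "grip_width": finger opening in m.
Only numpy, scipy, OpenCV 4.12 (cv2) and the standard library are available. Lean on these libraries where they do the work, as an engineer would, in place of code of your own. Each camera call takes 0.05 s, during which the arm holds its last target.

## Working session

There is one attempt and no reset: what is moved stays moved. The work goes in short steps, Python scripts to look and compute and a shell command to move; the robot and the scene stay as the last step left them, time stands still between calls to the robot, and variables do not carry over. Pictures are saved under pics/ and viewed, and the job is handed in when it is done.

```bash
mkdir -p pics; ls; cat > h.py <<'E'
import numpy as np, cv2
from cell import env
def cam(n,save=None):
    c=env.read_camera(n)
    if save: cv2.imwrite('pics/'+save+'.png',c['img'][:,:,::-1])
    h=c['img'].shape[0]; f=h/2/np.tan(np.radians(c['vertical_fov']/2))
    c['K']=np.array([[f,0,c['cx']],[0,f,c['cy']],[0,0,1.]]); c['D']=np.array(c['distortion'],float)
    c['M']=np.array(c['world_to_cam']); return c
def ray(c,uv):
    uv=np.array(uv,float).reshape(-1,1,2)
    p=cv2.undistortPoints(uv,c['K'],c['D']).reshape(-1,2)
    d=np.c_[p[:,0],-p[:,1],-np.ones(len(p))]
    R=c['M'][:3,:3];t=c['M'][:3,3]
    return -R.T@t, d@R      # scale so that depth =1
def plane(c,uv,z):
    o,d=ray(c,uv); return o+d*((z-o[2])/d[:,2])[:,None]
def pts(c):
    h,w=c['range_z'].shape
    u,v=np.meshgrid(np.arange(w),np.arange(h))
    o,d=ray(c,np.c_[u.ravel(),v.ravel()])
    P=o+d*c['range_z'].reshape(-1,1); P[c['range_z'].ravel()<=0]=np.nan
    return P.reshape(h,w,3)
E
python3 - <<'E'
from h import *
for n in ['side','top','wrist']:
    c=cam(n,n+'0'); print(n,c['vertical_fov'],c['D'],(-c['M'][:3,:3].T@c['M'][:3,3]).round(3),(c['range_z']>0).mean())
o=env.get_obs();print(o)
E
```

```text
pics
side 45.68616908826834 [-0.09117477  0.          0.          0.          0.        ] [ 0.395 -0.877  0.778] 0.9960926870748299
top 53.56826326040184 [-0.04465018  0.          0.          0.          0.        ] [ 0.444 -0.019  0.982] 0.9958715986394557
wrist 65.03364977774191 [-0.00750071  0.          0.          0.          0.        ] [0.123 0.643 0.383] 0.9960841836734694
{'time_s': 0.15, 'qpos': array([-71.38406934,  18.42961802,  -4.01472013,  83.15895697,
         1.29716112,  78.54106331,  -3.25963065]), 'joint_velocities': array([ 0.09614348, -0.19870843,  0.12016042, -0.28817459, -0.1240825 ,
       -0.02831106, -0.05158525]), 'effort': array([-6.42348405e-04, -4.91799760e+01, -4.04852321e-01, -3.12880826e+01,
       -6.38959324e-02,  4.04173520e-02,  1.25393462e-04]), 'tool_pos': array([0.19873189, 0.61845538, 0.23570811]), 'tool_rot': array([-1.79915696e+02,  7.44786989e-03,  1.62193501e+02]), 'force': array([-0.05927292, -0.02272246,  0.25644503]), 'wrist_torque': array([-0.03444753,  0.04049011, -0.00522136]), 'grip_width': 0.08708168759636266}
```

View pics/top0.png

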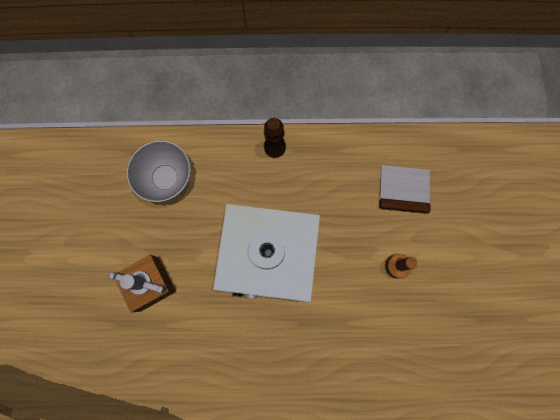

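View pics/side0.png

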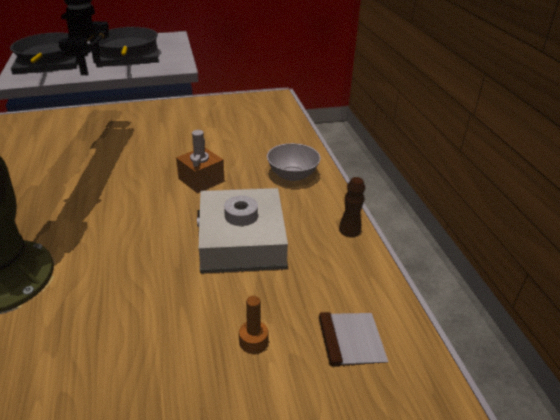

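View pics/wrist0.png

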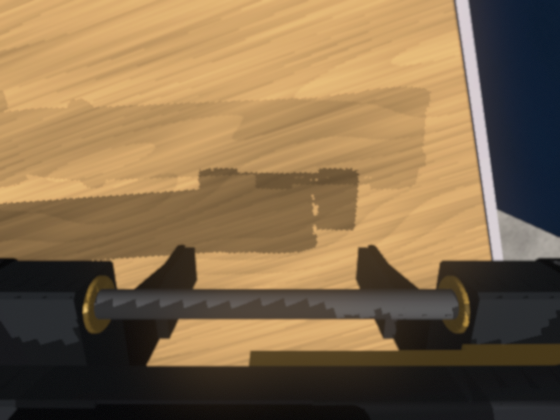

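Top view: arbor head at about (127,283) in the stand (143,283), socket at (267,250), pounder top at (410,263); bowl, mill and scraper are beyond. Now measuring.

```bash
cat > meas.py <<'E'
from h import *
from scipy.optimize import least_squares
def circ(P):
    f=lambda q:np.hypot(P[:,0]-q[0],P[:,1]-q[1])-q[2]
    r=least_squares(f,[*np.median(P[:,:2],0),.02],loss='soft_l1',f_scale=.002);return r.x
E
python3 - <<'E'
from meas import *
T=cam('top');S=cam('side');PT=pts(T);PS=pts(S)
def rep(n,P,box,zr):
    x0,x1,y0,y1=box
    m=(P[...,0]>x0)&(P[...,0]<x1)&(P[...,1]>y0)&(P[...,1]<y1)&(P[...,2]>zr[0])&(P[...,2]<zr[1])
    v,u=np.where(m);Q=P[m]
    print(n,len(Q),'px',(u.min(),u.max(),v.min(),v.max()) if len(u) else '', 'med',np.median(Q,0).round(4),'lo',Q.min(0).round(4),'hi',Q.max(0).round(4)); return Q
# rough positions
for n,uv,z in [('head',(127,282),.15),('socket',(267,251),.105),('pounder',(410,263),.12)]: print(n,plane(T,[uv],z))
for nm,P in [('T',PT),('S',PS)]:
    a=plane(T,[(127,282)],.15)[0];b=plane(T,[(267,251)],.105)[0];p=plane(T,[(410,263)],.12)[0]
    w=.06
    bx=lambda q,w:(q[0]-w,q[0]+w,q[1]-w,q[1]+w)
    rep(nm+' headtop',P,bx(a,.04),(.143,.156))
    rep(nm+' arms',P,bx(a,.09),(.095,.13))
    r=rep(nm+' rim',P,bx(b,.06),(.1,.11));
    rep(nm+' ptop',P,bx(p,.04),(.113,.126))
    q=rep(nm+' phead',P,bx(p,.06),(.030,.04)); print(circ(q))
E
```

```text
head [[0.47551606 0.28955855 0.15      ]]
socket [[0.53941234 0.01282095 0.105     ]]
pounder [[ 0.50917904 -0.28331692  0.12      ]]
T headtop 188 px (np.int64(120), np.int64(135), np.int64(274), np.int64(288)) med [0.4775 0.2897 0.1494] lo [0.4638 0.2752 0.1434] hi [0.4914 0.3055 0.1527]
T arms 171 px (np.int64(109), np.int64(163), np.int64(272), np.int64(292)) med [0.4763 0.2783 0.1022] lo [0.4563 0.2319 0.0951] hi [0.4987 0.3471 0.1295]
T rim 839 px (np.int64(249), np.int64(284), np.int64(233), np.int64(268)) med [0.5412 0.0148 0.1045] lo [ 0.5037 -0.0231  0.1   ] hi [0.5785 0.0511 0.1093]
T ptop 105 px (np.int64(405), np.int64(416), np.int64(257), np.int64(268)) med [ 0.5098 -0.2842  0.1191] lo [ 0.4991 -0.2974  0.1135] hi [ 0.5217 -0.2746  0.1224]
T phead 279 px (np.int64(388), np.int64(410), np.int64(254), np.int64(277)) med [ 0.5071 -0.277   0.0345] lo [ 0.4844 -0.3088  0.0303] hi [ 0.5367 -0.2591  0.0397]
[ 0.51052495 -0.28676703  0.02148405]
S headtop 72 px (np.int64(192), np.int64(202), np.int64(130), np.int64(137)) med [0.4726 0.2842 0.1496] lo [0.4594 0.2736 0.143 ] hi [0.4869 0.3044 0.1539]
S arms 160 px (np.int64(192), np.int64(204), np.int64(138), np.int64(162)) med [0.4705 0.2792 0.1087] lo [0.4537 0.2307 0.0954] hi [0.495  0.3426 0.13  ]
S rim 518 px (np.int64(224), np.int64(257), np.int64(196), np.int64(217)) med [0.539  0.0088 0.1046] lo [ 0.5016 -0.0276  0.1001] hi [0.5776 0.0508 0.1093]
S ptop 149 px (np.int64(246), np.int64(260), np.int64(296), np.int64(308)) med [ 0.508  -0.29    0.1184] lo [ 0.4956 -0.3004  0.113 ] hi [ 0.5205 -0.2738  0.1227]
S phead 399 px (np.int64(239), np.int64(268), np.int64(321), np.int64(344)) med [ 0.5047 -0.2961  0.0349] lo [ 0.4812 -0.3141  0.0301] hi [ 0.5361 -0.2587  0.0398]
[ 0.50884945 -0.2858643   0.0222595 ]
```

```bash
python3 - <<'E'
import cv2
for n,(u,v,w,h) in dict(a=(90,235,110,85),b=(205,195,125,110),p=(370,235,70,60)).items():
    i=cv2.imread('pics/top0.png')[v:v+h,u:u+w]; cv2.imwrite(f'pics/top0{n}.png',cv2.resize(i,None,fx=5,fy=5,interpolation=cv2.INTER_CUBIC))
i=cv2.imread('pics/side0.png')[110:360,170:310];cv2.imwrite('pics/side0c.png',cv2.resize(i,None,fx=2.4,fy=2.4,interpolation=cv2.INTER_CUBIC))
E
```

```text
(no output)
```

View pics/top0a.png

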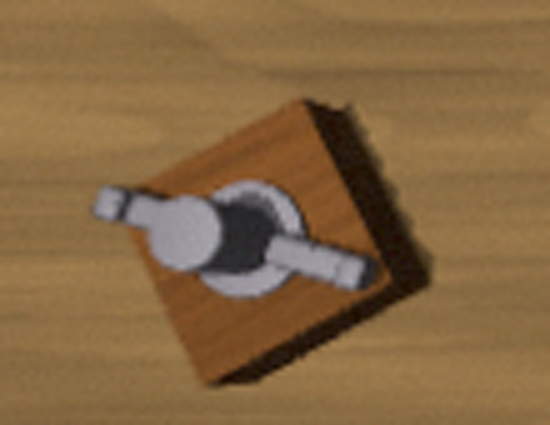

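View pics/top0b.png

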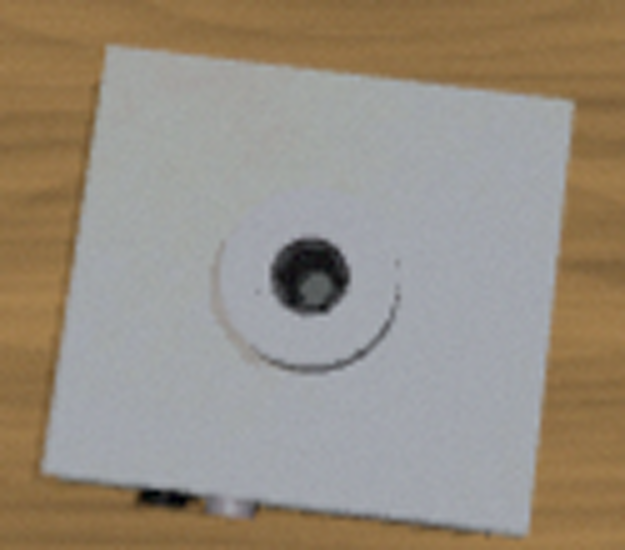

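View pics/side0c.png

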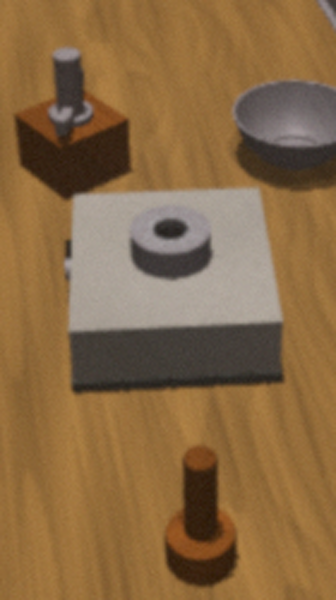

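```bash
python3 - <<'E'
from meas import *
T=cam('top');S=cam('side')
print('head',plane(T,[(126.6,281)],.15)); print('socket',plane(T,[(266.6,249.8)],.105),plane(T,[(266.3,250.8)],.105))
# side: crop 2.4x at (170,110): head top (67,54), socket hole(171,231), rim, pounder top (201,458)
f=lambda x,y:((x+.5)/2.4-.5+170,(y+.5)/2.4-.5+110)
print('S head',plane(S,[f(67,54)],.15),'sock',plane(S,[f(171,231)],.105),'p',plane(S,[f(201,459)],.12))
print('T p',plane(T,[(410,263)],.12))
q=plane(T,[((102+.5)/5+89.5,(203)/5+234.5),((371)/5+89.5,272/5+234.5)],.095);print('arms',q,np.degrees(np.arctan2(*(q[0]-q[1])[1::-1])))
PT=pts(T)
for n,c,z,r,tol in [('head',(.4775,.29),.15,.025,.005),('rim',(.541,.014),.105,.05,.003),('ptop',(.51,-.284),.12,.02,.005)]:
    m=(np.hypot(PT[...,0]-c[0],PT[...,1]-c[1])<r)&(abs(PT[...,2]-z)<tol)
    cs,_=cv2.findContours(m.astype(np.uint8),cv2.RETR_EXTERNAL,cv2.CHAIN_APPROX_NONE)
    k=max(cs,key=cv2.contourArea); (uv,rr)=cv2.minEnclosingCircle(k); e=cv2.fitEllipse(k)
    print(n,uv,e[0],plane(T,[e[0]],z),circ(plane(T,k.reshape(-1,2).astype(float),z)))
E
```

```text
head [[0.47748161 0.29048718 0.15      ]]
socket [[0.54195719 0.01365563 0.105     ]] [[0.53985099 0.01429655 0.105     ]]
S head [[0.47506263 0.289096   0.15      ]] sock [[0.53965208 0.00998545 0.105     ]] p [[ 0.50909936 -0.28867234  0.12      ]]
T p [[ 0.50917904 -0.28331692  0.12      ]]
arms [[0.49223053 0.34750871 0.095     ]
 [0.46278156 0.23093608 0.095     ]] 75.8223764439325
head (126.63793182373047, 281.2241516113281) (126.80892181396484, 280.9603271484375) [[0.47755733 0.29007167 0.15      ]] [0.47763119 0.29007246 0.01415692]
rim (266.4545593261719, 250.18182373046875) (266.35198974609375, 250.2135009765625) [[0.54108891 0.0141824  0.105     ]] [0.54141781 0.01418031 0.03697894]
ptop (410.26470947265625, 262.9117736816406) (410.72552490234375, 262.6402893066406) [[ 0.50989625 -0.28488445  0.12      ]] [ 0.51001758 -0.28493709  0.01084609]
```

```bash
python3 -m pendant '[{"rz":7},{"rz":7},{"rz":7},{"rz":7},{"rz":7},{"rz":7},{"rz":7},{"rz":7},{"rz":7},{"rz":7},{"rz":7},{"rz":7},{"rz":2.3},{}]' 20
python3 -m pendant '[{"tx":-12,"ty":16},{"tx":-15,"ty":21},{"tx":-15,"ty":21},{"tx":-15,"ty":21},{"tx":-15,"ty":21},{"tx":-15,"ty":21},{"tx":-15,"ty":21},{"tx":-15,"ty":21},{"tx":-15,"ty":21},{"tx":-15,"ty":21},{"tx":-15,"ty":21},{"tx":-15,"ty":21},{"tx":-15,"ty":21},{"tx":-15,"ty":21},{"tx":-15,"ty":20},{"tx":-15,"ty":20},{"tx":-15,"ty":20},{},{}]'
cat > to.py <<'E'
import sys
from h import *
from scipy.spatial.transform import Rotation as Ro
o=env.get_obs();R=Ro.from_euler('xyz',o['tool_rot'],degrees=True)
g=[float(a) for a in sys.argv[1:4]]
print('t',round(o['time_s'],2),'pos',o['tool_pos'].round(4),'rot',o['tool_rot'].round(2),'F',o['force'].round(1),'w',round(o['grip_width'],4),'q',o['qpos'].round(0))
if g: 
    print('shift mm',(R.inv().apply(np.array(g)-o['tool_pos'])*1000).round(1))
    yaw=float(sys.argv[4]) if len(sys.argv)>4 else o['tool_rot'][2]
    print('turn',(R.inv()*Ro.from_euler('xyz',[180,0,yaw],degrees=True)).as_rotvec(degrees=True).round(2))
E
python3 to.py .477 .2898 .133 76
```

```text
t 0.35 pos [0.1988 0.6188 0.2363] rot [-179.98    0.    162.2 ] F [-0.8  0.3 -0.3] w 0.087 q [-71.  18.  -4.  83.   1.  79.  -3.]
shift mm [-365.5 -228.1  103.4]
turn [-1.00e-02  2.00e-02  8.62e+01]invalid input at $[0]: expected keys rx, ry, rz, tx, ty, tz, jaw
invalid input at $[0]: expected keys rx, ry, rz, tx, ty, tz, jaw
```

```bash
python3 -m pendant '[{"rx":0,"ry":0,"rz":7,"tx":0,"ty":0,"tz":0,"jaw":87},{"rx":0,"ry":0,"rz":7,"tx":0,"ty":0,"tz":0,"jaw":87},{"rx":0,"ry":0,"rz":7,"tx":0,"ty":0,"tz":0,"jaw":87},{"rx":0,"ry":0,"rz":7,"tx":0,"ty":0,"tz":0,"jaw":87},{"rx":0,"ry":0,"rz":7,"tx":0,"ty":0,"tz":0,"jaw":87},{"rx":0,"ry":0,"rz":7,"tx":0,"ty":0,"tz":0,"jaw":87},{"rx":0,"ry":0,"rz":7,"tx":0,"ty":0,"tz":0,"jaw":87},{"rx":0,"ry":0,"rz":7,"tx":0,"ty":0,"tz":0,"jaw":87},{"rx":0,"ry":0,"rz":7,"tx":0,"ty":0,"tz":0,"jaw":87},{"rx":0,"ry":0,"rz":7,"tx":0,"ty":0,"tz":0,"jaw":87},{"rx":0,"ry":0,"rz":7,"tx":0,"ty":0,"tz":0,"jaw":87},{"rx":0,"ry":0,"rz":7,"tx":0,"ty":0,"tz":0,"jaw":87},{"rx":0,"ry":0,"rz":2.2,"tx":0,"ty":0,"tz":0,"jaw":87},{"rx":0,"ry":0,"rz":0,"tx":0,"ty":0,"tz":0,"jaw":87}]' 20
python3 to.py .477 .2898 .133 76
```

```text
time_s: 1.52
tool_pos: [0.1987, 0.6189, 0.2365]
tool_rot: [180.0, 0.0, 75.9]
force: [-0.5, 0.3, -0.5]
grip_width: 0.0869
t 1.52 pos [0.1987 0.6189 0.2365] rot [179.99   0.    75.94] F [-0.5  0.3 -0.5] w 0.0869 q [-80.  18.   7.  83.  -2.  78. -87.]
shift mm [-251.6  349.8  103.6]
turn [ 0.01  0.   -0.06]
```

```bash
python3 -m pendant '[{"rx":0,"ry":0,"rz":0,"tx":-10,"ty":14,"tz":0,"jaw":87},{"rx":0,"ry":0,"rz":0,"tx":-18,"ty":25,"tz":0,"jaw":87},{"rx":0,"ry":0,"rz":0,"tx":-18,"ty":25,"tz":0,"jaw":87},{"rx":0,"ry":0,"rz":0,"tx":-18,"ty":25,"tz":0,"jaw":87},{"rx":0,"ry":0,"rz":0,"tx":-18,"ty":25,"tz":0,"jaw":87},{"rx":0,"ry":0,"rz":0,"tx":-18,"ty":25,"tz":0,"jaw":87},{"rx":0,"ry":0,"rz":0,"tx":-18,"ty":25,"tz":0,"jaw":87},{"rx":0,"ry":0,"rz":0,"tx":-18,"ty":25,"tz":0,"jaw":87},{"rx":0,"ry":0,"rz":0,"tx":-18,"ty":25,"tz":0,"jaw":87},{"rx":0,"ry":0,"rz":0,"tx":-18,"ty":25,"tz":0,"jaw":87},{"rx":0,"ry":0,"rz":0,"tx":-18,"ty":25,"tz":0,"jaw":87},{"rx":0,"ry":0,"rz":0,"tx":-18,"ty":25,"tz":0,"jaw":87},{"rx":0,"ry":0,"rz":0,"tx":-18,"ty":25,"tz":0,"jaw":87},{"rx":0,"ry":0,"rz":0,"tx":-16,"ty":22,"tz":0,"jaw":87},{"rx":0,"ry":0,"rz":0,"tx":-9.6,"ty":13.8,"tz":0,"jaw":87},{"rx":0,"ry":0,"rz":0,"tx":0,"ty":0,"tz":0,"jaw":87}]'
python3 to.py .477 .2898 .133 76
python3 - <<'E'
from h import *
c=cam('wrist','w1');cam('top','t1')
E
```

```text
time_s: 2.85
tool_pos: [0.4807, 0.2838, 0.2369]
tool_rot: [179.9, 0.1, 75.6]
force: [0.7, 0.2, 0.6]
grip_width: 0.0872
t 2.85 pos [0.4807 0.2838 0.2369] rot [1.7987e+02 7.0000e-02 7.5560e+01] F [0.7 0.2 0.6] w 0.0872 q [-55.   7.  23.  97.  -3.  76. -45.]
shift mm [  5.   -5.3 103.9]
turn [ 0.13  0.07 -0.44]
```

View pics/w1.png

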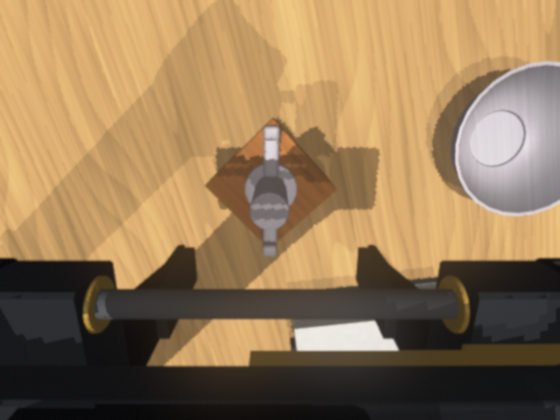

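Wrist view: arbor centred left-right near column 270, head top about (269,212), arms vertical in the image (aligned with tool x). Checking against calibration.

```bash
python3 - <<'E'
from meas import *
import sys
c=cam('wrist');P=pts(c);o=env.get_obs()
m=(np.hypot(P[...,0]-.4775,P[...,1]-.29)<.025)&(abs(P[...,2]-.15)<.005)
cs,_=cv2.findContours(m.astype(np.uint8),cv2.RETR_EXTERNAL,cv2.CHAIN_APPROX_NONE);k=max(cs,key=cv2.contourArea)
print(len(P[m]),cv2.boundingRect(k),circ(plane(c,k.reshape(-1,2).astype(float),.15)))
E
python3 to.py .477 .2898 .133 76
```

```text
1168 (257, 197, 39, 39) [0.4780489  0.29257915 0.01442594]
t 3.0 pos [0.4767 0.2901 0.2366] rot [-1.7995e+02 -3.0000e-02  7.6030e+01] F [ 1.   0.6 -0. ] w 0.0867 q [-55.   7.  23.  97.  -3.  76. -45.]
shift mm [ -0.3   0.4 103.6]
turn [-0.05 -0.03  0.03]
```

```bash
python3 -m pendant '[{"rx":0,"ry":0,"rz":0,"tx":0.7,"ty":0.4,"tz":10,"jaw":87},{"rx":0,"ry":0,"rz":0,"tx":0,"ty":0,"tz":20,"jaw":87},{"rx":0,"ry":0,"rz":0,"tx":0,"ty":0,"tz":20,"jaw":87},{"rx":0,"ry":0,"rz":0,"tx":0,"ty":0,"tz":20,"jaw":87},{"rx":0,"ry":0,"rz":0,"tx":0,"ty":0,"tz":20,"jaw":87},{"rx":0,"ry":0,"rz":0,"tx":0,"ty":0,"tz":15,"jaw":87},{"rx":0,"ry":0,"rz":0,"tx":0,"ty":0,"tz":7,"jaw":87},{"rx":0,"ry":0,"rz":0,"tx":0,"ty":0,"tz":0,"jaw":87},{"rx":0,"ry":0,"rz":0,"tx":0,"ty":0,"tz":0,"jaw":87}]'
python3 to.py .477 .2905 .124 76
python3 -m pendant '[{"rx":0,"ry":0,"rz":0,"tx":0,"ty":0,"tz":0,"jaw":50},{"rx":0,"ry":0,"rz":0,"tx":0,"ty":0,"tz":0,"jaw":35},{"rx":0,"ry":0,"rz":0,"tx":0,"ty":0,"tz":0,"jaw":20},{"rx":0,"ry":0,"rz":0,"tx":0,"ty":0,"tz":0,"jaw":20},{"rx":0,"ry":0,"rz":0,"tx":0,"ty":0,"tz":0,"jaw":20},{"rx":0,"ry":0,"rz":0,"tx":0,"ty":0,"tz":0,"jaw":20},{"rx":0,"ry":0,"rz":0,"tx":0,"ty":0,"tz":0,"jaw":20},{"rx":0,"ry":0,"rz":0,"tx":0,"ty":0,"tz":0,"jaw":20}]' 25
python3 to.py .477 .2905 .124 76
```

```text
time_s: 3.75
tool_pos: [0.4774, 0.2913, 0.1245]
tool_rot: [-180.0, 0.0, 76.1]
force: [-0.8, 0.3, -0.4]
grip_width: 0.087
t 3.75 pos [0.4774 0.2913 0.1245] rot [-1.7998e+02  1.0000e-02  7.6080e+01] F [-0.8  0.3 -0.4] w 0.087 q [-54.  13.  23. 105.  -5.  64. -44.]
shift mm [-0.9 -0.2  0.5]
turn [-0.02  0.01  0.08]
time_s: 4.42
tool_pos: [0.4779, 0.2907, 0.1246]
tool_rot: [180.0, -0.0, 76.0]
force: [0.4, 0.6, 0.2]
grip_width: 0.0412
t 4.42 pos [0.4779 0.2907 0.1246] rot [180.    -0.    75.99] F [0.4 0.6 0.2] w 0.0412 q [-54.  13.  23. 105.  -5.  64. -44.]
shift mm [-0.4 -0.8  0.6]
turn [ 0.   -0.   -0.01]
```

Fingers still closing.

```bash
python3 -m pendant '[{"rx":0,"ry":0,"rz":0,"tx":0,"ty":0,"tz":0,"jaw":20},{"rx":0,"ry":0,"rz":0,"tx":0,"ty":0,"tz":0,"jaw":20},{"rx":0,"ry":0,"rz":0,"tx":0,"ty":0,"tz":0,"jaw":20},{"rx":0,"ry":0,"rz":0,"tx":0,"ty":0,"tz":0,"jaw":20},{"rx":0,"ry":0,"rz":0,"tx":0,"ty":0,"tz":0,"jaw":20}]' 25
python3 to.py .477 .2905 .124 76
```

```text
time_s: 4.83
tool_pos: [0.4778, 0.2907, 0.1245]
tool_rot: [-180.0, 0.0, 76.0]
force: [-1.2, 0.6, 0.1]
grip_width: 0.0296
t 4.83 pos [0.4778 0.2907 0.1245] rot [-179.99    0.     76.  ] F [-1.2  0.6  0.1] w 0.0296 q [-54.  13.  23. 105.  -5.  64. -44.]
shift mm [-0.4 -0.7  0.5]
turn [-0.01  0.   -0.  ]
```

```bash
python3 -m pendant '[{"rx":0,"ry":0,"rz":0,"tx":0,"ty":0,"tz":-3,"jaw":20},{"rx":0,"ry":0,"rz":0,"tx":0,"ty":0,"tz":-6,"jaw":20},{"rx":0,"ry":0,"rz":0,"tx":0,"ty":0,"tz":-10,"jaw":20},{"rx":0,"ry":0,"rz":0,"tx":0,"ty":0,"tz":-14,"jaw":20},{"rx":0,"ry":0,"rz":0,"tx":0,"ty":0,"tz":-14,"jaw":20},{"rx":0,"ry":0,"rz":0,"tx":0,"ty":0,"tz":-14,"jaw":20},{"rx":0,"ry":0,"rz":0,"tx":0,"ty":0,"tz":-14,"jaw":20},{"rx":0,"ry":0,"rz":0,"tx":0,"ty":0,"tz":-14,"jaw":20},{"rx":0,"ry":0,"rz":0,"tx":0,"ty":0,"tz":-14,"jaw":20},{"rx":0,"ry":0,"rz":0,"tx":0,"ty":0,"tz":-14,"jaw":20},{"rx":0,"ry":0,"rz":0,"tx":0,"ty":0,"tz":-10,"jaw":20},{"rx":0,"ry":0,"rz":0,"tx":0,"ty":0,"tz":-6,"jaw":20},{"rx":0,"ry":0,"rz":0,"tx":0,"ty":0,"tz":0,"jaw":20},{"rx":0,"ry":0,"rz":0,"tx":0,"ty":0,"tz":0,"jaw":20}]'
python3 to.py .5407 .0128 .255 76
python3 -c "
from h import *
cam('side','s2')"
```

```text
time_s: 6.0
tool_pos: [0.4778, 0.2906, 0.2575]
tool_rot: [180.0, -0.0, 76.0]
force: [-0.4, -0.5, -2.7]
grip_width: 0.0293
t 6.0 pos [0.4778 0.2906 0.2575] rot [180.    -0.    75.99] F [-0.4 -0.5 -2.7] w 0.0293 q [-55.   7.  23.  95.  -3.  78. -46.]
shift mm [-254.3  128.2    2.5]
turn [ 0.   -0.   -0.01]
```

View pics/s2.png

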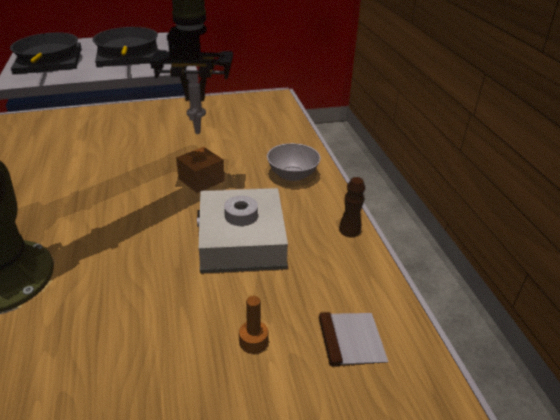

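```bash
python3 -m pendant '[{"rx":0,"ry":0,"rz":0,"tx":-6,"ty":3,"tz":0,"jaw":20},{"rx":0,"ry":0,"rz":0,"tx":-12,"ty":6,"tz":0,"jaw":20},{"rx":0,"ry":0,"rz":0,"tx":-18,"ty":9,"tz":0,"jaw":20},{"rx":0,"ry":0,"rz":0,"tx":-20,"ty":10,"tz":0,"jaw":20},{"rx":0,"ry":0,"rz":0,"tx":-20,"ty":10,"tz":0,"jaw":20},{"rx":0,"ry":0,"rz":0,"tx":-20,"ty":10,"tz":0,"jaw":20},{"rx":0,"ry":0,"rz":0,"tx":-20,"ty":10,"tz":0,"jaw":20},{"rx":0,"ry":0,"rz":0,"tx":-20,"ty":10,"tz":0,"jaw":20},{"rx":0,"ry":0,"rz":0,"tx":-20,"ty":10,"tz":0,"jaw":20},{"rx":0,"ry":0,"rz":0,"tx":-20,"ty":10,"tz":0,"jaw":20},{"rx":0,"ry":0,"rz":0,"tx":-20,"ty":10,"tz":0,"jaw":20},{"rx":0,"ry":0,"rz":0,"tx":-20,"ty":10,"tz":0,"jaw":20},{"rx":0,"ry":0,"rz":0,"tx":-16,"ty":8,"tz":0,"jaw":20},{"rx":0,"ry":0,"rz":0,"tx":-12,"ty":6,"tz":0,"jaw":20},{"rx":0,"ry":0,"rz":0,"tx":-7,"ty":4,"tz":0,"jaw":20},{"rx":0,"ry":0,"rz":0,"tx":-3.3,"ty":2.2,"tz":0,"jaw":20},{"rx":0,"ry":0,"rz":0,"tx":0,"ty":0,"tz":0,"jaw":20},{"rx":0,"ry":0,"rz":0,"tx":0,"ty":0,"tz":0,"jaw":20}]'
python3 to.py .541 .013 .255 76
python3 -c "
from h import *
cam('side','s3');cam('wrist','w3');cam('top','t3')
i=cv2.imread('pics/s3.png')[60:280,170:330];cv2.imwrite('pics/s3c.png',cv2.resize(i,None,fx=2.7,fy=2.7,interpolation=cv2.INTER_CUBIC))"
```

```text
time_s: 7.55
tool_pos: [0.5405, 0.0135, 0.2574]
tool_rot: [-180.0, -0.0, 76.0]
force: [0.1, 0.3, -3.2]
grip_width: 0.0292
t 7.55 pos [0.5405 0.0135 0.2574] rot [-1.7997e+02 -2.0000e-02  7.6020e+01] F [ 0.1  0.3 -3.2] w 0.0292 q [-39.   4.  37.  98.  -3.  78. -16.]
shift mm [-0.3  0.6  2.4]
turn [-0.03 -0.02  0.02]
```

View pics/s3c.png

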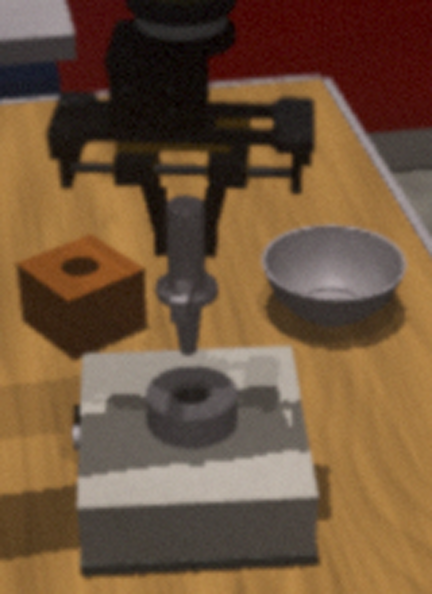

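View pics/w3.png

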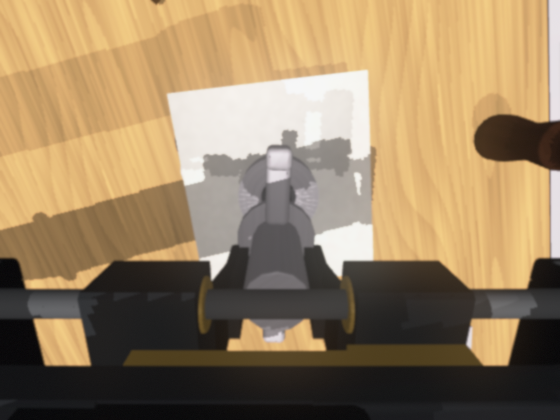

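```bash
python3 - <<'E'
from meas import *
S=cam('side');W=cam('wrist');T=cam('top')
def proj(c,P):
    q=np.array(P)@c['M'][:3,:3].T+c['M'][:3,3]; q=q*[1,-1,-1]
    return cv2.projectPoints(q.reshape(-1,1,3),np.zeros(3),np.zeros(3),c['K'],c['D'])[0].reshape(-1,2)
p=proj(S,[[.5405,.0135,.148],[.5405,.0135,.198],[.541,.013,.105]])
print('pred tip, collar, sock in crop', (p-[170,60]+.5)*2.7-.5)
for n,c in (('S',S),('W',W)):
    P=pts(c); m=(np.hypot(P[...,0]-.541,P[...,1]-.013)<.05)&(abs(P[...,2]-.105)<.004)
    cs,_=cv2.findContours(m.astype(np.uint8),cv2.RETR_EXTERNAL,cv2.CHAIN_APPROX_NONE);k=max(cs,key=cv2.contourArea).reshape(-1,2).astype(float)
    q=plane(c,k,.105); d=np.hypot(q[:,0]-.541,q[:,1]-.013); q=q[abs(d-.038)<.004]
    from scipy.optimize import least_squares
    r=least_squares(lambda s:np.hypot(q[:,0]-s[0],q[:,1]-s[1])-.038,[.541,.013],loss='soft_l1',f_scale=.001).x
    a=np.degrees(np.arctan2(q[:,1]-r[1],q[:,0]-r[0])); print(n,r,len(q),np.histogram(a,8,(-180,180))[0])
E
```

```text
pred tip, collar, sock in crop [[191.74572172 350.07751958]
 [190.59602319 298.3700388 ]
 [193.39844368 392.62081627]]
S [0.53933171 0.01110944] 74 [ 8 10  9  8  8 13 11  7]
W [0.54224547 0.01434458] 75 [ 0  0  3 29 29 14  0  0]
```

```bash
python3 -m pendant '[{"rx":0,"ry":0,"rz":0,"tx":0.5,"ty":0.9,"tz":5,"jaw":20},{"rx":0,"ry":0,"rz":0,"tx":0,"ty":0,"tz":9,"jaw":20},{"rx":0,"ry":0,"rz":0,"tx":0,"ty":0,"tz":11,"jaw":20},{"rx":0,"ry":0,"rz":0,"tx":0,"ty":0,"tz":11,"jaw":20},{"rx":0,"ry":0,"rz":0,"tx":0,"ty":0,"tz":11,"jaw":20},{"rx":0,"ry":0,"rz":0,"tx":0,"ty":0,"tz":11,"jaw":20},{"rx":0,"ry":0,"rz":0,"tx":0,"ty":0,"tz":9,"jaw":20},{"rx":0,"ry":0,"rz":0,"tx":0,"ty":0,"tz":6,"jaw":20},{"rx":0,"ry":0,"rz":0,"tx":0,"ty":0,"tz":3,"jaw":20},{"rx":0,"ry":0,"rz":0,"tx":0,"ty":0,"tz":0,"jaw":20},{"rx":0,"ry":0,"rz":0,"tx":0,"ty":0,"tz":0,"jaw":20}]'
python3 to.py .5415 .0138 .165 76
python3 -m pendant '[{"rx":0,"ry":0,"rz":0,"tx":0,"ty":0,"tz":1.5,"jaw":20},{"rx":0,"ry":0,"rz":0,"tx":0,"ty":0,"tz":1.5,"jaw":20},{"rx":0,"ry":0,"rz":0,"tx":0,"ty":0,"tz":1,"jaw":20},{"rx":0,"ry":0,"rz":0,"tx":0,"ty":0,"tz":0,"jaw":20}]'
```

```text
time_s: 8.77
tool_pos: [0.542, 0.0132, 0.1818]
tool_rot: [180.0, -0.0, 76.0]
force: [0.3, 0.0, -3.1]
grip_width: 0.0297
t 8.77 pos [0.542  0.0132 0.1818] rot [ 1.7997e+02 -1.0000e-02  7.5990e+01] F [ 0.3  0.  -3.1] w 0.0297 q [-38.   8.  37. 104.  -5.  70. -14.]
shift mm [ 0.5 -0.6 16.8]
turn [ 0.03 -0.01 -0.01]
time_s: 9.1
tool_pos: [0.5417, 0.0132, 0.1776]
tool_rot: [180.0, -0.0, 76.0]
force: [0.3, -0.3, -2.9]
grip_width: 0.0296
```

```bash
for i in 1 ; do python3 -m pendant '[{"rx":0,"ry":0,"rz":0,"tx":0,"ty":0,"tz":1,"jaw":20},{"rx":0,"ry":0,"rz":0,"tx":0,"ty":0,"tz":1,"jaw":20},{"rx":0,"ry":0,"rz":0,"tx":0,"ty":0,"tz":1,"jaw":20},{"rx":0,"ry":0,"rz":0,"tx":0,"ty":0,"tz":0,"jaw":20}]'
python3 -m pendant '[{"rx":0,"ry":0,"rz":0,"tx":0,"ty":0,"tz":1,"jaw":20},{"rx":0,"ry":0,"rz":0,"tx":0,"ty":0,"tz":1,"jaw":20},{"rx":0,"ry":0,"rz":0,"tx":0,"ty":0,"tz":0,"jaw":20}]'; done
```

```text
time_s: 9.43
tool_pos: [0.5416, 0.0132, 0.1743]
tool_rot: [-180.0, 0.0, 76.0]
force: [0.7, 0.3, -2.8]
grip_width: 0.0295
time_s: 9.68
tool_pos: [0.5417, 0.0131, 0.1724]
tool_rot: [-180.0, 0.0, 76.0]
force: [-0.4, -0.4, -3.1]
grip_width: 0.0297
```

```bash
python3 -m pendant '[{"rx":0,"ry":0,"rz":0,"tx":0,"ty":0,"tz":1,"jaw":20},{"rx":0,"ry":0,"rz":0,"tx":0,"ty":0,"tz":1,"jaw":20},{"rx":0,"ry":0,"rz":0,"tx":0,"ty":0,"tz":0,"jaw":20}]'
python3 -m pendant '[{"rx":0,"ry":0,"rz":0,"tx":0,"ty":0,"tz":1,"jaw":20},{"rx":0,"ry":0,"rz":0,"tx":0,"ty":0,"tz":0,"jaw":20}]'
python3 -m pendant '[{"rx":0,"ry":0,"rz":0,"tx":0,"ty":0,"tz":1,"jaw":20},{"rx":0,"ry":0,"rz":0,"tx":0,"ty":0,"tz":0,"jaw":20}]'
```

```text
time_s: 9.93
tool_pos: [0.5419, 0.0132, 0.1705]
tool_rot: [180.0, -0.0, 76.0]
force: [0.7, -1.0, -3.0]
grip_width: 0.0294
time_s: 10.1
tool_pos: [0.5419, 0.0132, 0.1696]
tool_rot: [180.0, -0.0, 76.0]
force: [0.9, 0.8, -3.7]
grip_width: 0.0297
time_s: 10.27
tool_pos: [0.542, 0.0132, 0.1686]
tool_rot: [180.0, -0.0, 76.0]
force: [1.7, 0.5, -2.7]
grip_width: 0.0292
```

```bash
python3 -m pendant '[{"rx":0,"ry":0,"rz":0,"tx":0,"ty":0,"tz":1,"jaw":20},{"rx":0,"ry":0,"rz":0,"tx":0,"ty":0,"tz":0,"jaw":20}]'
python3 -m pendant '[{"rx":0,"ry":0,"rz":0,"tx":0,"ty":0,"tz":0.7,"jaw":20},{"rx":0,"ry":0,"rz":0,"tx":0,"ty":0,"tz":0,"jaw":20}]'
```

```text
time_s: 10.43
tool_pos: [0.542, 0.0133, 0.1676]
tool_rot: [180.0, -0.0, 76.0]
force: [2.2, 0.4, -2.5]
grip_width: 0.0292
time_s: 10.6
tool_pos: [0.5421, 0.0133, 0.167]
tool_rot: [179.9, -0.0, 76.0]
force: [2.5, 0.5, -2.4]
grip_width: 0.0288
```

```bash
python3 -m pendant '[{"rx":0,"ry":0,"rz":0,"tx":0.2,"ty":0.8,"tz":0,"jaw":20},{"rx":0,"ry":0,"rz":0,"tx":0,"ty":0,"tz":0,"jaw":20}]'
python3 -m pendant '[{"rx":0,"ry":0,"rz":0,"tx":0,"ty":0,"tz":0.7,"jaw":20},{"rx":0,"ry":0,"rz":0,"tx":0,"ty":0,"tz":0,"jaw":20}]'
```

```text
time_s: 10.77
tool_pos: [0.5424, 0.0133, 0.1668]
tool_rot: [-180.0, -0.0, 76.0]
force: [0.1, 0.8, -2.2]
grip_width: 0.0294
time_s: 10.93
tool_pos: [0.5424, 0.0133, 0.166]
tool_rot: [-180.0, -0.0, 76.0]
force: [0.9, 0.7, -2.1]
grip_width: 0.0297
```

```bash
python3 -m pendant '[{"rx":0,"ry":0,"rz":0,"tx":0.2,"ty":0.2,"tz":0.7,"jaw":20},{"rx":0,"ry":0,"rz":0,"tx":0,"ty":0,"tz":0,"jaw":20}]'
python3 -m pendant '[{"rx":0,"ry":0,"rz":0,"tx":0,"ty":0,"tz":0.6,"jaw":20},{"rx":0,"ry":0,"rz":0,"tx":0,"ty":0,"tz":0,"jaw":20}]'
```

```text
time_s: 11.1
tool_pos: [0.5425, 0.0133, 0.1654]
tool_rot: [-180.0, 0.0, 76.0]
force: [0.5, 0.9, -0.7]
grip_width: 0.0294
time_s: 11.27
tool_pos: [0.5427, 0.0133, 0.1653]
tool_rot: [-180.0, -0.0, 76.0]
force: [-1.8, 0.7, 2.8]
grip_width: 0.0295
```

Contact at the expected loose seat (collar ≈ 5.8 mm above rim). Release.

```bash
python3 -m pendant '[{"rx":0,"ry":0,"rz":0,"tx":0,"ty":0,"tz":-0.3,"jaw":35},{"rx":0,"ry":0,"rz":0,"tx":0,"ty":0,"tz":0,"jaw":50},{"rx":0,"ry":0,"rz":0,"tx":0,"ty":0,"tz":0,"jaw":60},{"rx":0,"ry":0,"rz":0,"tx":0,"ty":0,"tz":0,"jaw":70},{"rx":0,"ry":0,"rz":0,"tx":0,"ty":0,"tz":0,"jaw":70},{"rx":0,"ry":0,"rz":0,"tx":0,"ty":0,"tz":0,"jaw":70},{"rx":0,"ry":0,"rz":0,"tx":0,"ty":0,"tz":0,"jaw":70},{"rx":0,"ry":0,"rz":0,"tx":0,"ty":0,"tz":0,"jaw":70}]'
```

```text
time_s: 11.93
tool_pos: [0.5428, 0.0133, 0.1651]
tool_rot: [180.0, -0.0, 76.0]
force: [0.3, -1.1, 0.5]
grip_width: 0.0678
```

```bash
python3 -m pendant '[{"rx":0,"ry":0,"rz":0,"tx":0,"ty":0,"tz":-4,"jaw":80},{"rx":0,"ry":0,"rz":0,"tx":0,"ty":0,"tz":-12,"jaw":80},{"rx":0,"ry":0,"rz":0,"tx":0,"ty":0,"tz":-18,"jaw":80},{"rx":0,"ry":0,"rz":0,"tx":0,"ty":0,"tz":-18,"jaw":80},{"rx":0,"ry":0,"rz":0,"tx":0,"ty":0,"tz":-18,"jaw":80},{"rx":0,"ry":0,"rz":0,"tx":0,"ty":0,"tz":-12,"jaw":80},{"rx":0,"ry":0,"rz":0,"tx":0,"ty":0,"tz":-6,"jaw":80},{"rx":0,"ry":0,"rz":0,"tx":0,"ty":0,"tz":0,"jaw":80},{"rx":0,"ry":0,"rz":0,"tx":0,"ty":0,"tz":0,"jaw":80}]'
python3 to.py .5105 -.285 .25 76
python3 -c "
from h import *
cam('side','s4')
i=cv2.imread('pics/s4.png')[60:280,170:330];cv2.imwrite('pics/s4c.png',cv2.resize(i,None,fx=2.7,fy=2.7,interpolation=cv2.INTER_CUBIC))"
```

```text
time_s: 12.68
tool_pos: [0.5427, 0.0134, 0.253]
tool_rot: [-180.0, -0.0, 76.0]
force: [-0.8, 0.4, 0.3]
grip_width: 0.08
t 12.68 pos [0.5427 0.0134 0.253 ] rot [-1.8e+02 -1.0e-02  7.6e+01] F [-0.8  0.4  0.3] w 0.08 q [-39.   5.  37.  98.  -3.  78. -15.]
shift mm [-297.3   41.     3. ]
turn [-0.   -0.01 -0.  ]
```

View pics/s4c.png

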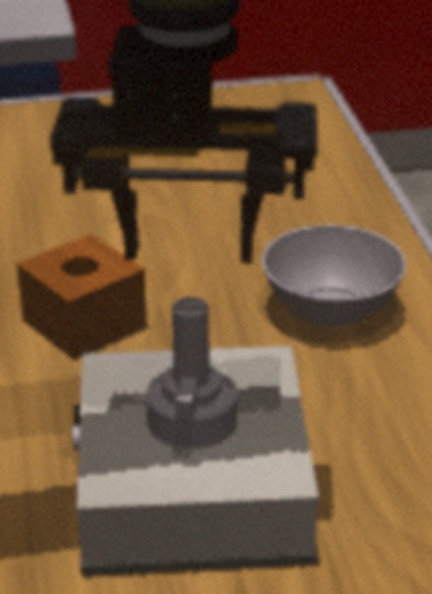

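```bash
python3 -m pendant '[{"rx":0,"ry":0,"rz":0,"tx":-10,"ty":2,"tz":0,"jaw":80},{"rx":0,"ry":0,"rz":0,"tx":-20,"ty":3,"tz":0,"jaw":80},{"rx":0,"ry":0,"rz":0,"tx":-25,"ty":3,"tz":0,"jaw":80},{"rx":0,"ry":0,"rz":0,"tx":-25,"ty":3,"tz":0,"jaw":80},{"rx":0,"ry":0,"rz":0,"tx":-25,"ty":3,"tz":0,"jaw":80},{"rx":0,"ry":0,"rz":0,"tx":-25,"ty":3,"tz":0,"jaw":80},{"rx":0,"ry":0,"rz":0,"tx":-25,"ty":4,"tz":0,"jaw":80},{"rx":0,"ry":0,"rz":0,"tx":-25,"ty":4,"tz":0,"jaw":80},{"rx":0,"ry":0,"rz":0,"tx":-25,"ty":4,"tz":0,"jaw":80},{"rx":0,"ry":0,"rz":0,"tx":-25,"ty":4,"tz":0,"jaw":80},{"rx":0,"ry":0,"rz":0,"tx":-25,"ty":4,"tz":0,"jaw":80},{"rx":0,"ry":0,"rz":0,"tx":-20,"ty":2,"tz":0,"jaw":80},{"rx":0,"ry":0,"rz":0,"tx":-14,"ty":2,"tz":0,"jaw":80},{"rx":0,"ry":0,"rz":0,"tx":-8,"ty":0,"tz":0,"jaw":80},{"rx":0,"ry":0,"rz":0,"tx":0,"ty":0,"tz":0,"jaw":80},{"rx":0,"ry":0,"rz":0,"tx":0,"ty":0,"tz":0,"jaw":80}]'
python3 - <<'E'
from meas import *
c=cam('wrist','w5');P=pts(c)
m=(np.hypot(P[...,0]-.511,P[...,1]+.286)<.025)&(abs(P[...,2]-.12)<.005)
cs,_=cv2.findContours(m.astype(np.uint8),cv2.RETR_EXTERNAL,cv2.CHAIN_APPROX_NONE);k=max(cs,key=cv2.contourArea)
print(len(P[m]),cv2.boundingRect(k),circ(plane(c,k.reshape(-1,2).astype(float),.12)))
E
python3 to.py .511 -.286 .080 76
```

```text
time_s: 14.07
tool_pos: [0.5103, -0.2847, 0.2526]
tool_rot: [-179.9, -0.0, 75.9]
force: [-0.5, 0.7, 0.6]
grip_width: 0.0797
604 (264, 190, 29, 27) [ 0.51180686 -0.28433272  0.01208747]
t 14.12 pos [ 0.5108 -0.2838  0.2527] rot [-1.7995e+02 -5.0000e-02  7.6050e+01] F [ 0.9 -0.1 -0.7] w 0.0799 q [-16.  13.  50.  93. -10.  79.  21.]
shift mm [ -2.3   0.9 172.7]
turn [-0.05 -0.05  0.05]
```

View pics/w5.png

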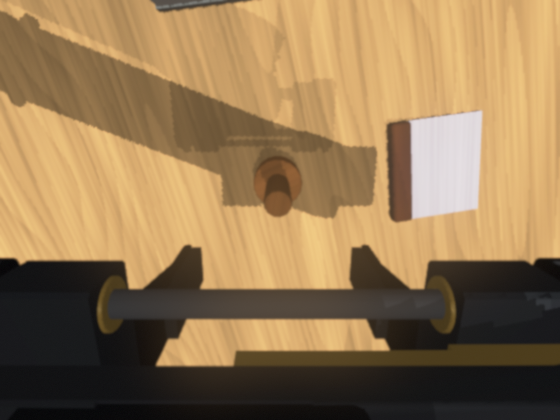

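```bash
python3 -m pendant '[{"rx":0,"ry":0,"rz":0,"tx":-1.7,"ty":0.6,"tz":10,"jaw":80},{"rx":0,"ry":0,"rz":0,"tx":0,"ty":0,"tz":20,"jaw":80},{"rx":0,"ry":0,"rz":0,"tx":0,"ty":0,"tz":25,"jaw":75},{"rx":0,"ry":0,"rz":0,"tx":0,"ty":0,"tz":25,"jaw":70},{"rx":0,"ry":0,"rz":0,"tx":0,"ty":0,"tz":25,"jaw":65},{"rx":0,"ry":0,"rz":0,"tx":0,"ty":0,"tz":25,"jaw":60},{"rx":0,"ry":0,"rz":0,"tx":0,"ty":0,"tz":20,"jaw":60},{"rx":0,"ry":0,"rz":0,"tx":0,"ty":0,"tz":14,"jaw":60},{"rx":0,"ry":0,"rz":0,"tx":0,"ty":0,"tz":8,"jaw":60},{"rx":0,"ry":0,"rz":0,"tx":0,"ty":0,"tz":0,"jaw":60},{"rx":0,"ry":0,"rz":0,"tx":0,"ty":0,"tz":0,"jaw":60}]'
python3 to.py .511 -.2855 .080 76
python3 -m pendant '[{"rx":0,"ry":0,"rz":0,"tx":0,"ty":0,"tz":0,"jaw":40},{"rx":0,"ry":0,"rz":0,"tx":0,"ty":0,"tz":0,"jaw":30},{"rx":0,"ry":0,"rz":0,"tx":0,"ty":0,"tz":0,"jaw":15},{"rx":0,"ry":0,"rz":0,"tx":0,"ty":0,"tz":0,"jaw":15},{"rx":0,"ry":0,"rz":0,"tx":0,"ty":0,"tz":0,"jaw":15},{"rx":0,"ry":0,"rz":0,"tx":0,"ty":0,"tz":0,"jaw":15},{"rx":0,"ry":0,"rz":0,"tx":0,"ty":0,"tz":0,"jaw":15},{"rx":0,"ry":0,"rz":0,"tx":0,"ty":0,"tz":0,"jaw":15},{"rx":0,"ry":0,"rz":0,"tx":0,"ty":0,"tz":0,"jaw":15},{"rx":0,"ry":0,"rz":0,"tx":0,"ty":0,"tz":0,"jaw":15}]' 55
python3 to.py .511 -.2855 .080 76
```

```text
time_s: 15.03
tool_pos: [0.5112, -0.2865, 0.0814]
tool_rot: [180.0, 0.0, 76.0]
force: [-0.2, 0.5, -1.0]
grip_width: 0.0599
t 15.03 pos [ 0.5112 -0.2865  0.0814] rot [1.7998e+02 1.0000e-02 7.6020e+01] F [-0.2  0.5 -1. ] w 0.0599 q [-11.  23.  46. 104. -19.  61.  28.]
shift mm [ 0.9 -0.5  1.4]
turn [0.02 0.01 0.02]
time_s: 15.87
tool_pos: [0.511, -0.2866, 0.0814]
tool_rot: [180.0, -0.0, 76.0]
force: [-0.3, 0.1, 2.0]
grip_width: 0.0249
t 15.87 pos [ 0.511  -0.2866  0.0814] rot [ 1.7998e+02 -1.0000e-02  7.5990e+01] F [-0.3  0.1  2. ] w 0.0249 q [-11.  23.  46. 104. -19.  61.  28.]
shift mm [ 1.1 -0.3  1.4]
turn [ 0.02 -0.01 -0.01]
```

```bash
python3 -m pendant '[{"rx":0,"ry":0,"rz":0,"tx":0,"ty":0,"tz":-4,"jaw":15},{"rx":0,"ry":0,"rz":0,"tx":0,"ty":0,"tz":-10,"jaw":15},{"rx":0,"ry":0,"rz":0,"tx":0,"ty":0,"tz":-16,"jaw":15},{"rx":0,"ry":0,"rz":0,"tx":0,"ty":0,"tz":-20,"jaw":15},{"rx":0,"ry":0,"rz":0,"tx":0,"ty":0,"tz":-20,"jaw":15},{"rx":0,"ry":0,"rz":0,"tx":0,"ty":0,"tz":-20,"jaw":15},{"rx":0,"ry":0,"rz":0,"tx":0,"ty":0,"tz":-20,"jaw":15},{"rx":0,"ry":0,"rz":0,"tx":0,"ty":0,"tz":-20,"jaw":15},{"rx":0,"ry":0,"rz":0,"tx":0,"ty":0,"tz":-20,"jaw":15},{"rx":0,"ry":0,"rz":0,"tx":0,"ty":0,"tz":-20,"jaw":15},{"rx":0,"ry":0,"rz":0,"tx":0,"ty":0,"tz":-20,"jaw":15},{"rx":0,"ry":0,"rz":0,"tx":0,"ty":0,"tz":-20,"jaw":15},{"rx":0,"ry":0,"rz":0,"tx":0,"ty":0,"tz":-12,"jaw":15},{"rx":0,"ry":0,"rz":0,"tx":0,"ty":0,"tz":-6,"jaw":15},{"rx":0,"ry":0,"rz":0,"tx":0,"ty":0,"tz":0,"jaw":15},{"rx":0,"ry":0,"rz":0,"tx":0,"ty":0,"tz":0,"jaw":15}]'
python3 to.py .5427 .0133 .305 76
python3 -c "
from h import *
cam('side','s6')"
```

```text
time_s: 17.2
tool_pos: [0.5105, -0.2864, 0.3084]
tool_rot: [-179.9, -0.0, 76.0]
force: [0.5, -0.5, -3.7]
grip_width: 0.0251
t 17.2 pos [ 0.5105 -0.2864  0.3084] rot [-1.7994e+02 -1.0000e-02  7.5990e+01] F [ 0.5 -0.5 -3.7] w 0.0251 q [-16.  12.  51.  88.  -9.  85.  20.]
shift mm [298.6 -41.3   3.5]
turn [-0.06 -0.01 -0.01]
```

View pics/s6.png

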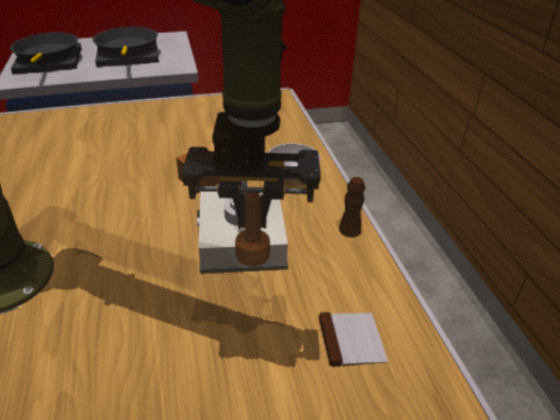

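Pounder held upright (head at about (253,247)). Moving over the arbor.

```bash
python3 -m pendant '[{"rx":0,"ry":0,"rz":0,"tx":8,"ty":-1,"tz":0,"jaw":15},{"rx":0,"ry":0,"rz":0,"tx":16,"ty":-2,"tz":0,"jaw":15},{"rx":0,"ry":0,"rz":0,"tx":22,"ty":-3,"tz":0,"jaw":15},{"rx":0,"ry":0,"rz":0,"tx":22,"ty":-3,"tz":0,"jaw":15},{"rx":0,"ry":0,"rz":0,"tx":22,"ty":-3,"tz":0,"jaw":15},{"rx":0,"ry":0,"rz":0,"tx":22,"ty":-3,"tz":0,"jaw":15},{"rx":0,"ry":0,"rz":0,"tx":22,"ty":-3,"tz":0,"jaw":15},{"rx":0,"ry":0,"rz":0,"tx":22,"ty":-3,"tz":0,"jaw":15},{"rx":0,"ry":0,"rz":0,"tx":22,"ty":-3,"tz":0,"jaw":15},{"rx":0,"ry":0,"rz":0,"tx":22,"ty":-3,"tz":0,"jaw":15},{"rx":0,"ry":0,"rz":0,"tx":22,"ty":-3,"tz":0,"jaw":15},{"rx":0,"ry":0,"rz":0,"tx":22,"ty":-3,"tz":0,"jaw":15},{"rx":0,"ry":0,"rz":0,"tx":22,"ty":-3,"tz":0,"jaw":15},{"rx":0,"ry":0,"rz":0,"tx":18,"ty":-3,"tz":0,"jaw":15},{"rx":0,"ry":0,"rz":0,"tx":10,"ty":-2,"tz":0,"jaw":15},{"rx":0,"ry":0,"rz":0,"tx":4,"ty":0,"tz":0,"jaw":15},{"rx":0,"ry":0,"rz":0,"tx":0,"ty":0,"tz":0,"jaw":15},{"rx":0,"ry":0,"rz":0,"tx":0,"ty":0,"tz":0,"jaw":15}]'
python3 to.py .5427 .0133 .276 76
```

```text
time_s: 18.75
tool_pos: [0.543, 0.0112, 0.3089]
tool_rot: [-180.0, 0.1, 75.9]
force: [-1.1, 0.2, -2.8]
grip_width: 0.0251
t 18.75 pos [0.543  0.0112 0.3089] rot [-1.7999e+02  6.0000e-02  7.5920e+01] F [-1.1  0.2 -2.8] w 0.0251 q [-39.   4.  37.  93.  -2.  84. -16.]
shift mm [ 2.  -0.8 32.9]
turn [-0.01  0.06 -0.08]
```

```bash
python3 - <<'E'
from meas import *
S=cam('side','s7');T=cam('top','t7');P=pts(S)
m=(np.hypot(P[...,0]-.5425,P[...,1]-.0133)<.03)&(P[...,2]>.13)&(P[...,2]<.21)
print(m.sum(), np.median(P[m],0), np.percentile(P[m],[1,99],axis=0))
m=(np.hypot(P[...,0]-.5425,P[...,1]-.0133)<.045)&(P[...,2]>.215)&(P[...,2]<.255)
print(m.sum(), np.median(P[m],0), np.percentile(P[m],[1,99],axis=0))
i=cv2.imread('pics/s7.png')[60:280,170:330];cv2.imwrite('pics/s7c.png',cv2.resize(i,None,fx=2.7,fy=2.7,interpolation=cv2.INTER_CUBIC))
E
```

```text
412 [0.53816908 0.00244925 0.16671461] [[ 0.52521092 -0.0107075   0.13079782]
 [ 0.55463536  0.02534134  0.1920063 ]]
290 [ 0.53590743 -0.01183572  0.24191526] [[ 0.51277943 -0.01815021  0.22835879]
 [ 0.56601813  0.01103078  0.25452385]]
```

View pics/s7c.png

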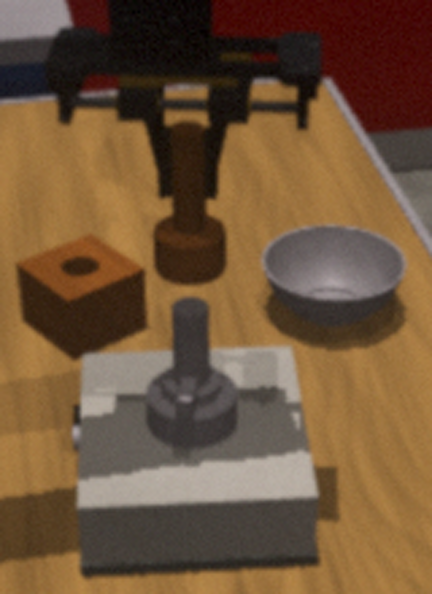

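```bash
python3 -m pendant '[{"rx":0,"ry":0,"rz":0,"tx":0.5,"ty":-0.5,"tz":6,"jaw":15},{"rx":0,"ry":0,"rz":0,"tx":0,"ty":0,"tz":10,"jaw":15},{"rx":0,"ry":0,"rz":0,"tx":0,"ty":0,"tz":10,"jaw":15},{"rx":0,"ry":0,"rz":0,"tx":0,"ty":0,"tz":4,"jaw":15},{"rx":0,"ry":0,"rz":0,"tx":0,"ty":0,"tz":0,"jaw":15},{"rx":0,"ry":0,"rz":0,"tx":0,"ty":0,"tz":0,"jaw":15},{"rx":0,"ry":0,"rz":0,"tx":0,"ty":0,"tz":0,"jaw":15}]'
python3 to.py .5427 .0133 .2724 76
```

```text
time_s: 19.43
tool_pos: [0.543, 0.0131, 0.2794]
tool_rot: [180.0, -0.0, 76.0]
force: [0.2, 0.4, -2.9]
grip_width: 0.0251
t 19.43 pos [0.543  0.0131 0.2794] rot [ 1.7998e+02 -1.0000e-02  7.5990e+01] F [ 0.2  0.4 -2.9] w 0.0251 q [-39.   4.  37.  96.  -3.  81. -16.]
shift mm [ 0.1 -0.4  7. ]
turn [ 0.02 -0.01 -0.01]
```

```bash
python3 -m pendant '[{"rx":0,"ry":0,"rz":0,"tx":0,"ty":0,"tz":2.5,"jaw":15},{"rx":0,"ry":0,"rz":0,"tx":0,"ty":0,"tz":2.5,"jaw":15},{"rx":0,"ry":0,"rz":0,"tx":0,"ty":0,"tz":2,"jaw":15},{"rx":0,"ry":0,"rz":0,"tx":0,"ty":0,"tz":1,"jaw":15}]'
python3 -m pendant '[{"rx":0,"ry":0,"rz":0,"tx":0,"ty":0,"tz":1,"jaw":15}]'
python3 -m pendant '[{"rx":0,"ry":0,"rz":0,"tx":0,"ty":0,"tz":0,"jaw":15}]'
```

```text
time_s: 19.77
tool_pos: [0.543, 0.0133, 0.2717]
tool_rot: [180.0, -0.0, 76.0]
force: [-1.6, -0.0, 4.8]
grip_width: 0.0248
time_s: 19.85
tool_pos: [0.5432, 0.0132, 0.2715]
tool_rot: [179.9, -0.1, 76.0]
force: [-2.3, -0.2, 7.2]
grip_width: 0.0251
time_s: 19.93
tool_pos: [0.5432, 0.0132, 0.2715]
tool_rot: [179.9, -0.1, 76.0]
force: [-1.6, -0.5, 5.7]
grip_width: 0.0251
```

```bash
python3 -m pendant '[{"rx":0,"ry":0,"rz":0,"tx":0,"ty":0,"tz":1.2,"jaw":15}]'
python3 -m pendant '[{"rx":0,"ry":0,"rz":0,"tx":0,"ty":0,"tz":1,"jaw":15}]'
```

```text
time_s: 20.02
tool_pos: [0.5434, 0.0132, 0.2708]
tool_rot: [179.9, -0.1, 76.0]
force: [-1.8, 0.7, 9.6]
grip_width: 0.0251
time_s: 20.1
tool_pos: [0.5434, 0.0132, 0.27]
tool_rot: [179.9, -0.1, 76.0]
force: [-2.9, 0.7, 10.7]
grip_width: 0.0251
```

```bash
python3 -m pendant '[{"rx":0,"ry":0,"rz":0,"tx":0,"ty":0,"tz":1.2,"jaw":15}]'
python3 -m pendant '[{"rx":0,"ry":0,"rz":0,"tx":0,"ty":0,"tz":1.2,"jaw":15}]'
```

```text
time_s: 20.18
tool_pos: [0.5436, 0.0132, 0.2693]
tool_rot: [179.9, -0.1, 76.0]
force: [-2.7, -0.9, 13.1]
grip_width: 0.0251
time_s: 20.27
tool_pos: [0.5437, 0.0132, 0.2684]
tool_rot: [179.9, -0.1, 76.0]
force: [-3.4, 0.1, 14.3]
grip_width: 0.0254
```

```bash
python3 -m pendant '[{"rx":0,"ry":0,"rz":0,"tx":0,"ty":0,"tz":1.2,"jaw":15}]'
python3 -m pendant '[{"rx":0,"ry":0,"rz":0,"tx":0,"ty":0,"tz":1.2,"jaw":15}]'
```

```text
time_s: 20.35
tool_pos: [0.5438, 0.0132, 0.2677]
tool_rot: [179.8, -0.1, 76.0]
force: [-4.1, -0.5, 15.2]
grip_width: 0.0252
time_s: 20.43
tool_pos: [0.5438, 0.0132, 0.2668]
tool_rot: [179.8, -0.2, 76.0]
force: [-4.9, 0.6, 17.7]
grip_width: 0.025
```

Contact force ≈21 N, nearly home; lift off to end tap 1.

```bash
python3 -m pendant '[{"rx":0,"ry":0,"rz":0,"tx":0,"ty":0,"tz":-4,"jaw":15},{"rx":0,"ry":0,"rz":0,"tx":0,"ty":0,"tz":-6,"jaw":15},{"rx":0,"ry":0,"rz":0,"tx":0,"ty":0,"tz":-6,"jaw":15},{"rx":0,"ry":0,"rz":0,"tx":0,"ty":0,"tz":0,"jaw":15},{"rx":0,"ry":0,"rz":0,"tx":0,"ty":0,"tz":0,"jaw":15}]'
python3 to.py .5427 .0133 .2668 76
python3 - <<'E'
from h import *
S=cam('side','s8');P=pts(S)
m=(np.hypot(P[...,0]-.5425,P[...,1]-.0133)<.03)&(P[...,2]>.13)&(P[...,2]<.197)
print(m.sum(), np.percentile(P[m][:,2],[95,97,99,100]))
E
```

```text
time_s: 20.85
tool_pos: [0.5429, 0.0131, 0.2791]
tool_rot: [180.0, -0.0, 76.0]
force: [-0.8, 0.3, -2.9]
grip_width: 0.0253
t 20.85 pos [0.5429 0.0131 0.2791] rot [179.99  -0.    76.  ] F [-0.8  0.3 -2.9] w 0.0253 q [-39.   4.  37.  96.  -3.  81. -16.]
shift mm [ 0.1 -0.2 12.3]
turn [ 0.01 -0.   -0.  ]
313 [0.18456595 0.1850569  0.18678063 0.1966614 ]
```

```bash
python3 -m pendant '[{"rx":0,"ry":0,"rz":0,"tx":0,"ty":0,"tz":4,"jaw":15},{"rx":0,"ry":0,"rz":0,"tx":0,"ty":0,"tz":4,"jaw":15},{"rx":0,"ry":0,"rz":0,"tx":0,"ty":0,"tz":3,"jaw":15},{"rx":0,"ry":0,"rz":0,"tx":0,"ty":0,"tz":1.5,"jaw":15},{"rx":0,"ry":0,"rz":0,"tx":0,"ty":0,"tz":1.5,"jaw":15},{"rx":0,"ry":0,"rz":0,"tx":0,"ty":0,"tz":1.5,"jaw":15}]'
python3 -m pendant '[{"rx":0,"ry":0,"rz":0,"tx":0,"ty":0,"tz":1,"jaw":15}]'
```

```text
time_s: 21.4
tool_pos: [0.5432, 0.0131, 0.2665]
tool_rot: [179.9, -0.1, 76.0]
force: [-5.2, 0.3, 18.2]
grip_width: 0.0252
time_s: 21.48
tool_pos: [0.5434, 0.013, 0.2665]
tool_rot: [179.9, -0.1, 76.0]
force: [-5.8, 0.4, 22.0]
grip_width: 0.0253
```

```bash
python3 -m pendant '[{"rx":0,"ry":0,"rz":0,"tx":0,"ty":0,"tz":1,"jaw":15}]'
python3 -m pendant '[{"rx":0,"ry":0,"rz":0,"tx":0,"ty":0,"tz":-5,"jaw":15},{"rx":0,"ry":0,"rz":0,"tx":0,"ty":0,"tz":-6,"jaw":15},{"rx":0,"ry":0,"rz":0,"tx":0,"ty":0,"tz":-6,"jaw":15},{"rx":0,"ry":0,"rz":0,"tx":0,"ty":0,"tz":-1.5,"jaw":15},{"rx":0,"ry":0,"rz":0,"tx":0,"ty":0,"tz":0,"jaw":15}]'
```

```text
time_s: 21.57
tool_pos: [0.5434, 0.0131, 0.2664]
tool_rot: [179.9, -0.2, 76.0]
force: [-7.8, -0.3, 26.5]
grip_width: 0.0247
time_s: 21.98
tool_pos: [0.543, 0.0131, 0.2803]
tool_rot: [180.0, -0.0, 76.0]
force: [-0.0, 0.1, -2.9]
grip_width: 0.025
```

```bash
python3 -m pendant '[{"rx":0,"ry":0,"rz":0,"tx":0,"ty":0,"tz":5,"jaw":15},{"rx":0,"ry":0,"rz":0,"tx":0,"ty":0,"tz":5,"jaw":15},{"rx":0,"ry":0,"rz":0,"tx":0,"ty":0,"tz":3,"jaw":15},{"rx":0,"ry":0,"rz":0,"tx":0,"ty":-0.2,"tz":1.5,"jaw":15},{"rx":0,"ry":0,"rz":0,"tx":0,"ty":-0.3,"tz":1.5,"jaw":15},{"rx":0,"ry":0,"rz":0,"tx":0,"ty":-0.3,"tz":1.5,"jaw":15}]'
python3 -m pendant '[{"rx":0,"ry":0,"rz":0,"tx":0,"ty":-0.2,"tz":1.1,"jaw":15}]'
```

```text
time_s: 22.48
tool_pos: [0.5425, 0.0131, 0.2662]
tool_rot: [179.9, -0.1, 76.0]
force: [-6.7, -1.3, 25.7]
grip_width: 0.025
time_s: 22.57
tool_pos: [0.5425, 0.0131, 0.2662]
tool_rot: [179.9, -0.2, 76.0]
force: [-8.1, -0.9, 28.3]
grip_width: 0.0253
```

```bash
python3 -m pendant '[{"rx":0,"ry":0,"rz":0,"tx":0,"ty":0.5,"tz":-6,"jaw":15},{"rx":0,"ry":0,"rz":0,"tx":0,"ty":0.5,"tz":-8,"jaw":15},{"rx":0,"ry":0,"rz":0,"tx":0,"ty":0,"tz":-10,"jaw":15},{"rx":0,"ry":0,"rz":0,"tx":0,"ty":0,"tz":-12,"jaw":15},{"rx":0,"ry":0,"rz":0,"tx":0,"ty":0,"tz":-10,"jaw":15},{"rx":0,"ry":0,"rz":0,"tx":0,"ty":0,"tz":0,"jaw":15},{"rx":0,"ry":0,"rz":0,"tx":0,"ty":0,"tz":0,"jaw":15}]'
python3 to.py .511 -.2866 .309 76
python3 - <<'E'
from h import *
S=cam('side','s9')
i=cv2.imread('pics/s9.png')[60:280,170:330];cv2.imwrite('pics/s9c.png',cv2.resize(i,None,fx=2.7,fy=2.7,interpolation=cv2.INTER_CUBIC))
P=pts(S)
m=(np.hypot(P[...,0]-.5425,P[...,1]-.0133)<.02)&(P[...,2]>.15)&(P[...,2]<.21)
print(m.sum(), np.percentile(P[m][:,2],[90,95,99]))
E
```

```text
time_s: 23.15
tool_pos: [0.5432, 0.0131, 0.3082]
tool_rot: [179.9, -0.0, 76.0]
force: [-0.3, 0.6, -3.0]
grip_width: 0.025
t 23.15 pos [0.5432 0.0131 0.3082] rot [ 1.7993e+02 -3.0000e-02  7.5990e+01] F [-0.3  0.6 -3. ] w 0.025 q [-39.   4.  37.  93.  -2.  84. -16.]
shift mm [-298.6   41.2   -0.9]
turn [ 0.07 -0.03 -0.01]
262 [0.18549242 0.18603943 0.18685489]
```

View pics/s9c.png

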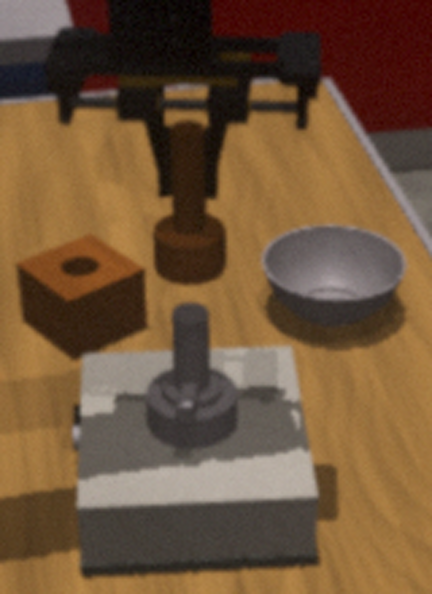

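Head top is now at ≈0.185 m (= rim + 80 mm): collar home. Returning the pounder.

```bash
python3 -m pendant '[{"rx":0,"ry":0,"rz":0,"tx":-8,"ty":1,"tz":0,"jaw":15},{"rx":0,"ry":0,"rz":0,"tx":-16,"ty":2,"tz":0,"jaw":15},{"rx":0,"ry":0,"rz":0,"tx":-22,"ty":3,"tz":0,"jaw":15},{"rx":0,"ry":0,"rz":0,"tx":-22,"ty":3,"tz":0,"jaw":15},{"rx":0,"ry":0,"rz":0,"tx":-22,"ty":3,"tz":0,"jaw":15},{"rx":0,"ry":0,"rz":0,"tx":-22,"ty":3,"tz":0,"jaw":15},{"rx":0,"ry":0,"rz":0,"tx":-22,"ty":3,"tz":0,"jaw":15},{"rx":0,"ry":0,"rz":0,"tx":-22,"ty":3,"tz":0,"jaw":15},{"rx":0,"ry":0,"rz":0,"tx":-22,"ty":3,"tz":0,"jaw":15},{"rx":0,"ry":0,"rz":0,"tx":-22,"ty":3,"tz":0,"jaw":15},{"rx":0,"ry":0,"rz":0,"tx":-22,"ty":3,"tz":0,"jaw":15},{"rx":0,"ry":0,"rz":0,"tx":-22,"ty":3,"tz":0,"jaw":15},{"rx":0,"ry":0,"rz":0,"tx":-22,"ty":3,"tz":0,"jaw":15},{"rx":0,"ry":0,"rz":0,"tx":-18,"ty":3,"tz":0,"jaw":15},{"rx":0,"ry":0,"rz":0,"tx":-10,"ty":2,"tz":0,"jaw":15},{"rx":0,"ry":0,"rz":0,"tx":-4.6,"ty":0,"tz":0,"jaw":15},{"rx":0,"ry":0,"rz":0,"tx":0,"ty":0,"tz":0,"jaw":15},{"rx":0,"ry":0,"rz":0,"tx":0,"ty":0,"tz":0,"jaw":15}]'
python3 to.py .511 -.2866 .0815 76
python3 -m pendant '[{"rx":0,"ry":0,"rz":0,"tx":0,"ty":0,"tz":6,"jaw":15},{"rx":0,"ry":0,"rz":0,"tx":0,"ty":0,"tz":12,"jaw":15},{"rx":0,"ry":0,"rz":0,"tx":0,"ty":0,"tz":20,"jaw":15},{"rx":0,"ry":0,"rz":0,"tx":0,"ty":0,"tz":20,"jaw":15},{"rx":0,"ry":0,"rz":0,"tx":0,"ty":0,"tz":20,"jaw":15},{"rx":0,"ry":0,"rz":0,"tx":0,"ty":0,"tz":20,"jaw":15},{"rx":0,"ry":0,"rz":0,"tx":0,"ty":0,"tz":20,"jaw":15},{"rx":0,"ry":0,"rz":0,"tx":0,"ty":0,"tz":20,"jaw":15},{"rx":0,"ry":0,"rz":0,"tx":0,"ty":0,"tz":20,"jaw":15},{"rx":0,"ry":0,"rz":0,"tx":0,"ty":0,"tz":20,"jaw":15},{"rx":0,"ry":0,"rz":0,"tx":0,"ty":0,"tz":20,"jaw":15},{"rx":0,"ry":0,"rz":0,"tx":0,"ty":0,"tz":12,"jaw":15},{"rx":0,"ry":0,"rz":0,"tx":0,"ty":0,"tz":6,"jaw":15},{"rx":0,"ry":0,"rz":0,"tx":0,"ty":0,"tz":3,"jaw":15},{"rx":0,"ry":0,"rz":0,"tx":0,"ty":0,"tz":0,"jaw":15},{"rx":0,"ry":0,"rz":0,"tx":0,"ty":0,"tz":0,"jaw":15},{"rx":0,"ry":0,"rz":0,"tx":0,"ty":0,"tz":0,"jaw":15}]'
python3 to.py .511 -.2866 .0815 76
```

```text
time_s: 24.7
tool_pos: [0.5105, -0.2855, 0.3072]
tool_rot: [-180.0, -0.1, 76.0]
force: [0.4, 0.4, -3.3]
grip_width: 0.0253
t 24.7 pos [ 0.5105 -0.2855  0.3072] rot [-1.7996e+02 -6.0000e-02  7.6040e+01] F [ 0.4  0.4 -3.3] w 0.0253 q [-17.  12.  51.  88.  -9.  85.  21.]
shift mm [ -1.1   0.9 225.7]
turn [-0.04 -0.06  0.04]
time_s: 26.12
tool_pos: [0.5111, -0.287, 0.0897]
tool_rot: [179.9, 0.0, 76.0]
force: [0.7, 0.5, -2.3]
grip_width: 0.0254
t 26.12 pos [ 0.5111 -0.287   0.0897] rot [1.7988e+02 1.0000e-02 7.5990e+01] F [ 0.7  0.5 -2.3] w 0.0254 q [-12.  22.  47. 104. -18.  62.  28.]
shift mm [ 0.3 -0.2  8.2]
turn [ 0.12  0.01 -0.01]
```

```bash
python3 -m pendant '[{"rx":0,"ry":0,"rz":0,"tx":0,"ty":0,"tz":3,"jaw":15},{"rx":0,"ry":0,"rz":0,"tx":0,"ty":0,"tz":2.5,"jaw":15},{"rx":0,"ry":0,"rz":0,"tx":0,"ty":0,"tz":1.5,"jaw":15},{"rx":0,"ry":0,"rz":0,"tx":0,"ty":0,"tz":0.7,"jaw":15},{"rx":0,"ry":0,"rz":0,"tx":0,"ty":0,"tz":0,"jaw":15}]'
python3 -m pendant '[{"rx":0,"ry":0,"rz":0,"tx":0,"ty":0,"tz":0.5,"jaw":15},{"rx":0,"ry":0,"rz":0,"tx":0,"ty":0,"tz":0,"jaw":15}]'
```

```text
time_s: 26.53
tool_pos: [0.5104, -0.2865, 0.0813]
tool_rot: [180.0, -0.0, 76.0]
force: [-2.4, 1.9, 3.2]
grip_width: 0.0252
time_s: 26.7
tool_pos: [0.5105, -0.2865, 0.0813]
tool_rot: [180.0, -0.0, 76.0]
force: [-1.8, 1.6, 6.6]
grip_width: 0.0252
```

On the bench (force now upward). Release, then rise.

```bash
python3 -m pendant '[{"rx":0,"ry":0,"rz":0,"tx":0,"ty":0,"tz":-0.7,"jaw":15},{"rx":0,"ry":0,"rz":0,"tx":0,"ty":0,"tz":0,"jaw":30},{"rx":0,"ry":0,"rz":0,"tx":0,"ty":0,"tz":0,"jaw":45},{"rx":0,"ry":0,"rz":0,"tx":0,"ty":0,"tz":0,"jaw":60},{"rx":0,"ry":0,"rz":0,"tx":0,"ty":0,"tz":0,"jaw":75},{"rx":0,"ry":0,"rz":0,"tx":0,"ty":0,"tz":0,"jaw":75},{"rx":0,"ry":0,"rz":0,"tx":0,"ty":0,"tz":0,"jaw":75},{"rx":0,"ry":0,"rz":0,"tx":0,"ty":0,"tz":0,"jaw":75},{"rx":0,"ry":0,"rz":0,"tx":0,"ty":0,"tz":0,"jaw":75}]'
python3 -m pendant '[{"rx":0,"ry":0,"rz":0,"tx":0,"ty":0,"tz":-4,"jaw":75},{"rx":0,"ry":0,"rz":0,"tx":0,"ty":0,"tz":-12,"jaw":75},{"rx":0,"ry":0,"rz":0,"tx":0,"ty":0,"tz":-20,"jaw":75},{"rx":0,"ry":0,"rz":0,"tx":0,"ty":0,"tz":-20,"jaw":75},{"rx":0,"ry":0,"rz":0,"tx":0,"ty":0,"tz":-20,"jaw":75},{"rx":0,"ry":0,"rz":0,"tx":0,"ty":0,"tz":-20,"jaw":75},{"rx":0,"ry":0,"rz":0,"tx":0,"ty":0,"tz":-20,"jaw":75},{"rx":0,"ry":0,"rz":0,"tx":0,"ty":0,"tz":-20,"jaw":75},{"rx":0,"ry":0,"rz":0,"tx":0,"ty":0,"tz":-12,"jaw":75},{"rx":0,"ry":0,"rz":0,"tx":0,"ty":0,"tz":-5,"jaw":75},{"rx":0,"ry":0,"rz":0,"tx":0,"ty":0,"tz":0,"jaw":75},{"rx":0,"ry":0,"rz":0,"tx":0,"ty":0,"tz":0,"jaw":75}]'
python3 - <<'E'
from h import *
S=cam('side','s10');T=cam('top','t10');P=pts(S);Q=pts(T)
for n,X in(('S',P),('T',Q)):
    m=(np.hypot(X[...,0]-.542,X[...,1]-.0133)<.02)&(X[...,2]>.17)&(X[...,2]<.21)
    print(n,m.sum(), np.median(X[m],0).round(4),np.percentile(X[m][:,2],[90,95,99]).round(4))
E
```

```text
time_s: 27.45
tool_pos: [0.5103, -0.2866, 0.081]
tool_rot: [180.0, -0.0, 76.0]
force: [0.7, -0.7, -0.2]
grip_width: 0.0688
time_s: 28.45
tool_pos: [0.5101, -0.2863, 0.2336]
tool_rot: [-180.0, -0.0, 76.0]
force: [-0.4, 0.6, -0.2]
grip_width: 0.0752
  return _methods._mean(a, axis=axis, dtype=dtype,
  ret = um.true_divide(
Traceback (most recent call last):
IndexError: index -1 is out of bounds for axis 0 with size 0
```

View pics/s10.png

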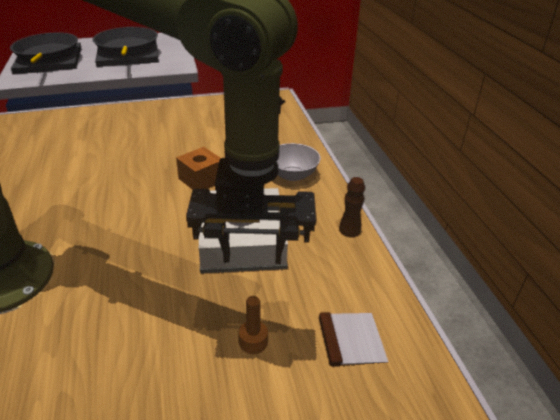

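View pics/t10.png

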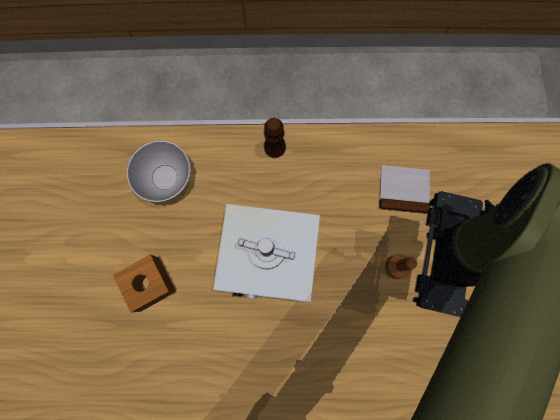

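Side view: pounder upright at (253,323), bystanders unmoved; top view: arbor upright in the socket (265,249); arm hides it in the side view. Last depth check from the top.

```bash
python3 - <<'E'
from h import *
X=pts(cam('top'))
def z(c,r,lo,hi):
    m=(np.hypot(X[...,0]-c[0],X[...,1]-c[1])<r)&(X[...,2]>lo)&(X[...,2]<hi); return m.sum(),np.median(X[m],0).round(4)
print('arbor top',z((.542,.0133),.014,.17,.21)); print('rim',z((.542,.0133),.04,.1,.1085)); print('pounder top',z((.511,-.286),.015,.1,.14))
print(env.get_obs()['force'].round(1),env.get_obs()['time_s'])
E
```

```text
arbor top (np.int64(166), array([0.5423, 0.0137, 0.1847]))
rim (np.int64(485), array([0.5335, 0.0129, 0.1046]))
pounder top (np.int64(126), array([ 0.5092, -0.2827,  0.1187]))
[ 0.2  0.3 -0.8] 28.6
```

```bash
python3 -c "
from cell import env
print(env.sign_off())"
```

```text
the job is handed in; nothing more can be done
None
```

The job is done and handed in at about 28.6 s.

- **Fitting:** I lifted the arbor out of its stand and lowered it slowly into the socket. It seated loosely with the collar about 6 mm above the rim, and I let go at about 6 N.
- **Taps:** I gave it three separate presses straight down with the pounder, at about 21, 29 and 31 N. The second and third met the hard stop. They were fairly slow. There was up to 8 N of sideways force at the peaks, which a small correction on the third tap did not reduce. Force is only read at the end of each move, so brief peaks in between are not recorded.
- **Pounder:** I stood it back upright where it had been and moved the gripper clear.

**Last checks:** The top camera puts the arbor's head 80.1 mm above the rim, and collar-home is 80 mm. The pounder top reads 118.7 mm against 120 mm standing. The scraper, bowl and pepper mill looked unmoved in both pictures. The wrist force was near zero. The arm hid the arbor in the last side picture, so that check relies on the top camera and on an earlier side measurement that agreed (about 185 mm).

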